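Scan the label inside a carton lid, then close the carton

TASK

Pick up the barcode scanner and aim it squarely at the middle of the label inside the carton's open lid, about 10 cm away, holding it still there for two seconds. Then set the scanner back down flat on its plywood board, let go, and after that lower the lid gently until it is fully shut. Do not let the scanner drop, and leave the mug, the can and the tape roll where they are.

Things in the scene. Friction and masses are not known exactly. Their poses are not given: they have to be found in the camera images.
- scanner: black pistol-shaped barcode scanner, 220 g, on its side on the board. Origin: underside, centre of head. +x: scanning direction (out of the nose); z up as it lies. Head: bar 145 long (x -70 to 75) x 46 wide (y) x 50 high; grey nose bezel (x 54 to 74) 60 wide. Handle, 36 wide x 40 high x 95 long, goes sideways to -y from the head's rear (x -75 to -25)
- scanner_window (a point): middle of the glass window in the scanner's nose, 75 mm ahead of its origin and 25 above the underside; axes as scanner, so the scanner looks along this +x
- scanner_grip (a point): a good place to grip the head, fingers closing along the scanner's y over 46 mm: 14 mm ahead of its origin, 27 above its underside
- board: plywood board on which the scanner lies, fixed, 220 (x) x 180 (y) x 6 thick. Origin: centre of the underside; its top is 6 mm higher
- carton: brown mailer carton, open, fixed to the bench; 200 (x) x 260 (y) x 80 high, walls 5. Origin: centre of the underside. The lid is hinged along the top of its +x wall, which stands to the robot's left; a black-tyred wheel (140 across, 52 high) lies inside
- lid (a joint): angle of the lid, rad: 0 fully shut (lying on the carton's rim), 1.57 upright, at most 2.0 (leaning back). Its hinge is stiff: it stays where it is left and takes 1 to 3 N at its free edge
- lid_hinge (a point): middle of the lid's hinge line, 100 mm from the carton's centre along carton +x, 80.5 above the bench. Axes turn with the lid: -x from hinge to free edge, y along the hinge, +z out of the outer face (up when shut). Panel 200 (x) x 260 (y), inner face at z = 0, outer at z = 6
- lid_tab (a point): middle of the end of the lid's tab (90 wide, 6 thick, sticks 25 mm past the middle of the lid's free edge), 225 mm from the hinge line; axes as lid_hinge
- label (a point): centre of the white label with black bars, 90 along the hinge x 60, on the inner face of the lid, 110 mm from the hinge line. Axes as lid_hinge: the label faces along -z, so the scanner's x should point along +z
- mug: white mug, 80 across, 95 high, handle to its +y; bystander. Origin: centre of underside
- can: plain aluminium can, 66 across, 115 high; bystander. Origin: centre of underside
- tape: roll of brown packing tape, 110 across, 50 high, lying flat; bystander. Origin: centre of underside
Things that resemble listed ones, but are neither listed nor needed, are in the scene too. What is shaped like the scanner but pink or red is not meant.

How it is judged:
By the outcome, as a careful person would: the job done as asked, in the order asked, and still so for the second after the job is handed in, with the robot touching nothing.
It also fails if it takes over 72 s, if anything falls off the work surface, if the arm or the gripper's body presses on something with over 40 N, if the wrist force passes 120 N, or if a joint passes its speed limit or range.

ROBOT

A 6-joint arm with a two-finger parallel gripper is mounted at the origin on the work surface. World frame = base frame: x ahead of the robot, y to its left, z up, the work surface at z = 0. Lengths are in m, angles in rad, forces in N, time in s.
With the tool pointing down it reaches from about 0.375 to 0.975 m from the base axis. Payload 3.8 kg.
Tool frame: the origin (TCP) lies midway between the tips of the shut fingers; the grasp point (between the pads) lies 19 mm behind it; z points along the fingers, y is the line along which they close (so a half turn about z gives the same grasp; the last joint's range is limited). The gripper opens to 85 mm and grips with 20 to 120 N. Pads are 22 mm wide; open, the fingers measure 114 mm over their backs; the gripper's body (76 mm by 85 mm) begins 54 mm behind the grasp point. The pads swing forward as they close: fully open they stand 13 mm farther back than shut.
Start: joints at [-1.2, 0.264, 1.604, -0, 1.274, -0.037], TCP at [0.268, -0.62, 0.231] pointing down, gripper open.
Joint ranges: [-2.63, 2.63], [-0.94, 2.18], [0.31, 2.57], [-1.31, 4.45], [0, 2.66], [-2.55, 2.55]. Speed limits (rad/s): [2.57, 2.57, 3.14, 3.14, 3.14, 3.14].

INTERFACE

Orientations are given as a rotation vector (axis times angle).
In Python, from bench import get_state, read_camera, camera_params, job gives the robot as it stands.
- The arm moves only by the tool play_rows, never from a script. Its argument "moves" is a list of rows, each a list of 7 numbers: the opening, from -1 (shut) to 1 (fully open), then the shift along the world's x, y, z as a fraction of full scale, then the turn, a rotation vector about the world's x, y, z as a fraction of full scale. A call has 1 to 20 rows; each row is the pose to reach, as a shift and turn from the pose commanded when the call began; what a row does not reach only later rows make up. Full scale, the value 1, is 100 cm for a shift and 0.5 rad for a turn. A row lasts 1/8 s, in which the tool goes at most 62.5 mm and 10.7 degrees, less where a joint would pass 70% of its speed; a pose out of reach is approached as far as the arm can. A call with a number of a shift or a turn outside -1 to 1 is refused whole. A call with a gripper value outside its range is refused whole. The fingers move at their own pace and stop on an object; "newtons" is the grip in N (left out, the last holds). Time passes only in rows, so rows that repeat a pose let the fingers close. It gives the time, the measured TCP pose, the force, the opening and the grip force at its end, in the units of the state.
- get_state(): the state, without advancing time (a new reading comes with each control period).
- read_camera(name): name is "scene" or "top" or "wrist"; returns (picture, depth): 400x640x3 uint8, red, green, blue; 400x640 float32, m along the optical axis (not along the pixel's ray), 0 where there is no reading.
- camera_params(name): a dict with "mtx" (3x3 intrinsics, pixels), "xyz" and "attitude" of the camera in the world; the wrist camera has in their place "mount" (4x4, takes a point from camera to tool coordinates, whose origin is the TCP and whose axes are the flange's). Camera axes: x right, y up, looking along -z (the intrinsics and any distortion apply to the point x, -y, -z); pixel columns grow to the right and rows downward; lengths in m; the calibration is good to about 2 mm. A picture is of the moment at which its call begins: read the wrist's pose just before it. camera_params takes no time and is no camera call.
- job.close_job(): hands the job in; it is judged then, once.
The state is a dict: "time": time; "joints": joint angles; "qvel": joint speeds; "joint_efforts": joint torques, N m; "eef_pos": TCP position; "ee_rot": TCP orientation; "ft_force": force on the tool from outside, world axes, zero at the start; "torque": the same for the moment, N m; "opening": opening from 0.0 (shut) to 1.0 (fully open); "finger_force": force on a finger pad.
Only numpy, scipy, OpenCV 4.12 (cv2) and the standard library are available. Lean on these libraries where they do the work, as an engineer would, in place of code of your own. Each camera call takes 0.05 s, during which the arm holds its last target. There are 200 camera calls.

## Working session

There is one attempt and no reset: what is moved stays moved. The work goes in short steps, Python scripts to look and compute and a tool call to move; the robot and the scene stay as the last step left them, time stands still between calls to the robot, and variables do not carry over. Pictures are saved under pics/ and viewed, at most 10 in all, crops included, and the job is handed in when it is done.

Besides the shell and the picture viewer there is one more tool, called in YAML: its name, and indented under it one key for each argument. play_rows: Moves the arm, as the interface text tells. Its arguments: {"type":"object","properties":{"moves":{"type":"array","items":{"type":"array","items":{"type":"number","minimum":-1,"maximum":1}}},"newtons":{"type":"number"}},"required":["moves"]}

```bash
mkdir -p pics; ls
cat > h.py <<'E'
import numpy as np,cv2,pickle
from bench import get_state, read_camera, camera_params, job
from scipy.spatial.transform import Rotation as R
def snap(n):
    s=get_state(); im,d=read_camera(n); p=camera_params(n)
    pickle.dump((s,im,d,p),open(n+'.pkl','wb')); return s,im,d,p
def pts(n,uv=None):
    s,im,d,p=pickle.load(open(n+'.pkl','rb'))
    K=np.array(p['mtx'])
    if uv is None:
        v,u=np.mgrid[0:d.shape[0],0:d.shape[1]]; z=d
    else:
        uv=np.array(uv);u,v=uv[:,0],uv[:,1]; z=d[v.astype(int),u.astype(int)]
    P=np.stack([(u-K[0,2])/K[0,0]*z,-(v-K[1,2])/K[1,1]*z,-z],-1)
    if 'mount' in p:
        M=np.array(p['mount']);P=P@M[:3,:3].T+M[:3,3]
        return P@R.from_rotvec(s['ee_rot']).as_matrix().T+s['eef_pos']
    a=np.array(p['attitude'])
    Rm=a if a.shape==(3,3) else R.from_rotvec(a).as_matrix() if a.shape==(3,) else None
    return P@Rm.T+np.array(p['xyz'])
E
python3 - <<'E'
from h import *
for n in('scene','top'):
    s,im,d,p=snap(n);cv2.imwrite(f'pics/{n}0.png',im[:,:,::-1]);print(n,p)
print(s)
print(camera_params('wrist'))
E
```

```text
pics
scene {'mtx': array([[375.49197379,   0.        , 321.45114787],
       [  0.        , 375.49197379, 199.21347271],
       [  0.        ,   0.        ,   1.        ]]), 'xyz': array([1.11545548, 0.37765097, 0.73514761]), 'attitude': array([0.47313042, 0.97638146, 2.07172453])}
top {'mtx': array([[464.85542401,   0.        , 325.0872976 ],
       [  0.        , 464.85542401, 193.71464659],
       [  0.        ,   0.        ,   1.        ]]), 'xyz': array([ 0.40813557, -0.13124188,  1.28173895]), 'attitude': array([ 0.05931868, -0.08325136, -1.57916029])}
{'time': 0.05, 'joints': array([-1.19993138e+00,  2.64714088e-01,  1.60537100e+00,  2.27368902e-06,
        1.27369272e+00, -3.68898039e-02]), 'qvel': array([ 0.00095633, -0.00065219, -0.00274525, -0.00129102,  0.0002277 ,
       -0.00200337]), 'joint_efforts': array([-3.51853605e-04, -5.17026365e+01, -3.68843007e+01, -1.14653276e-04,
        7.08959444e-03,  1.12673710e-06]), 'eef_pos': array([ 0.26741272, -0.61897975,  0.22998996]), 'ee_rot': array([-3.07441648e+00, -6.35634334e-01,  5.66757827e-04]), 'ft_force': array([ 0.23396716,  0.0886655 , -0.79111223]), 'torque': array([-0.02908226, -0.00998334, -0.00246412]), 'finger_force': 0.0, 'opening': 1.000828821209003}
{'mtx': array([[325.15796005,   0.        , 321.03864758],
       [  0.        , 325.15796005, 203.34296177],
       [  0.        ,   0.        ,   1.        ]]), 'mount': array([[ 1.54880233e-04,  9.62859189e-01,  2.70003998e-01,
         6.86286409e-02],
       [ 9.99999897e-01, -3.38022231e-05, -4.53080093e-04,
         1.30291868e-04],
       [-4.27125596e-04,  2.70004040e-01, -9.62859095e-01,
        -1.43755473e-01],
       [ 0.00000000e+00,  0.00000000e+00,  0.00000000e+00,
         1.00000000e+00]])}
```

View pics/scene0.png

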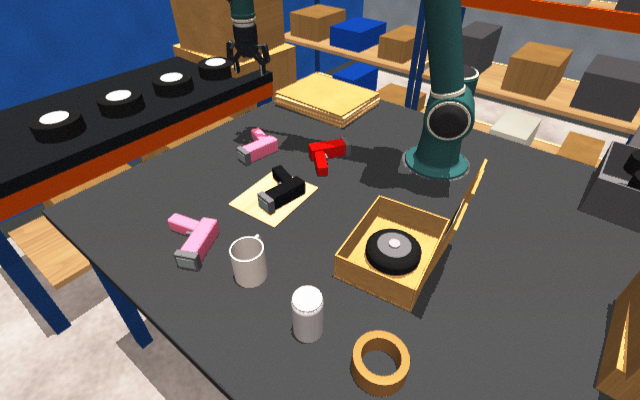

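View pics/top0.png

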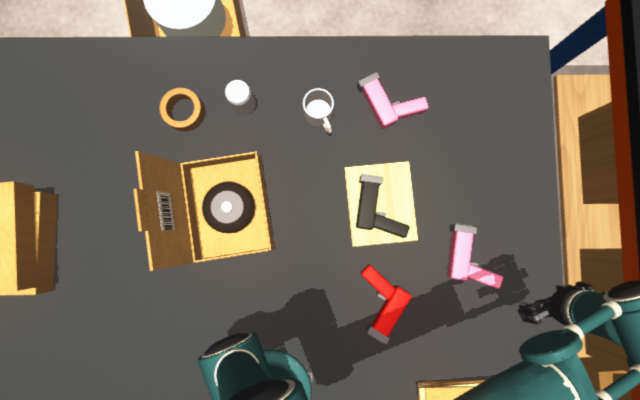

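The scene shows the black scanner on its board (top view about 370,205), with its nose towards +x and its handle towards -y. The carton sits at about (225,207) in the top view, its lid leaning back to the left with the label near (165,211). Next I'll measure these from the depth data.

```bash
cat > m.py <<'E'
from h import *
np.set_printoptions(precision=4,suppress=True)
P=pts('top')
print('table',P[300,60:100:10,2], 'board',pts('top',[(352,230),(352,170),(405,175),(411,205)]))
# board corners pixel
s,im,d,p=pickle.load(open('top.pkl','rb'))
# scanner
sub=np.zeros(d.shape,bool);sub[165:245,345:418]=1
m=sub&(P[...,2]>.035)&(P[...,2]<.08)
print('scanner n',m.sum(),'z',np.percentile(P[m][:,2],[5,50,95]))
top=m&(P[...,2]>.0495)
print(cv2.minAreaRect(P[top][:,:2].astype(np.float32)*1000), 'head top')
print(cv2.minAreaRect(P[m][:,:2].astype(np.float32)*1000),'all')
b=sub&(P[...,2]<.03)&(im[...,0]>150); print('board',cv2.minAreaRect(P[b|m][:,:2].astype(np.float32)*1000),P[b][:,2].mean())
# lid
s2=np.zeros(d.shape,bool);s2[160:262,136:182]=1
L=P[s2&(P[...,2]>.12)]
c=L.mean(0);U,S,V=np.linalg.svd(L-c,full_matrices=0);print('lid',c,V,S/np.sqrt(len(L)),np.ptp(L,0),L[:,2].max())
n=V[2]
r=(L-c)@n; L=L[abs(r)<.004];c=L.mean(0);V=np.linalg.svd(L-c,full_matrices=0)[2];n=V[2];print('lid2',c,n)
w=s2&(im.min(2)>100)&(P[...,2]>.1);vv,uu=np.nonzero(w);print('label px',uu.min(),uu.max(),vv.min(),vv.max());Q=P[w];print('label',Q.mean(0),np.ptp(Q,0))
# carton rim
s3=np.zeros(d.shape,bool);s3[145:268,180:278]=1
C=P[s3&(P[...,2]>.072)&(P[...,2]<.09)];print('rim',cv2.minAreaRect(C[:,:2].astype(np.float32)*1000))
for nm,(a,b_,c_,e) in dict(mug=(85,135,300,338),can=(75,115,222,258),tape=(85,132,155,205)).items():
    q=P[a:b_,c_:e].reshape(-1,3);q=q[q[:,2]>.03];print(nm,q.min(0),q.max(0))
E
python3 m.py
```

```text
table [0.0027 0.001  0.0047 0.0026] board [[ 0.4236 -0.2239  0.0068]
 [ 0.5896 -0.2267  0.0041]
 [ 0.5742 -0.3736  0.0053]
 [ 0.4907 -0.3879  0.006 ]]
scanner n 1494 z [0.0426 0.0545 0.0601]
((488.75634765625, -308.5465393066406), (139.02059936523438, 154.7777862548828), 84.33758544921875) head top
((489.5615234375, -307.85302734375), (154.23196411132812, 145.9909210205078), 77.33458709716797) all
board ((496.71282958984375, -304.6575927734375), (223.67808532714844, 184.57339477539062), 4.255075931549072) 0.006635041895481202
lid [0.4714 0.228  0.2217] [[-0.1896 -0.1944  0.9624]
 [-0.971  -0.1081 -0.2131]
 [ 0.1454 -0.975  -0.1683]] [0.09   0.0648 0.0205] [0.2493 0.3925 1.1617] 1.2817389493640363
lid2 [0.4684 0.2286 0.2158] [ 0.1452 -0.9795  0.1399]
label px 136 172 160 261
label [0.4645 0.2355 0.2561] [0.2177 0.3925 1.1156]
rim ((488.56268310546875, 109.18631744384766), (260.5452575683594, 204.33555603027344), 8.443496704101562)
mug [ 0.4081 -0.1742  0.03  ] [ 0.7942 -0.0948  1.2817]
can [ 0.4081 -0.1312  0.03  ] [0.8109 0.1038 1.2817]
tape [ 0.4081 -0.1312  0.0302] [0.8123 0.2918 1.2817]
```

Run:
```python
from h import *
im=pickle.load(open('top.pkl','rb'))[1]
a=cv2.resize(im[160:250,340:425],None,fx=6,fy=6,interpolation=2);cv2.imwrite('pics/c.png',a[:,:,::-1])
```

```text
(no output)
```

View pics/c.png

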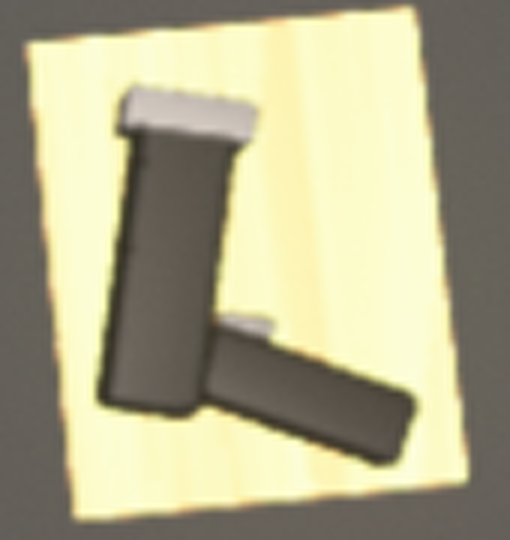

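The crop shows the scanner's nose edge from (130,87) to (258,103), its rear edge from (100,402) to (195,415), and the handle pointing down and right. I'll compute its pose on the z = 0.056 plane and refine the lid fit.

```bash
cat > m2.py <<'E'
from h import *
np.set_printoptions(precision=4,suppress=True)
s,im,d,p=pickle.load(open('top.pkl','rb'))
K=np.array(p['mtx']);A=R.from_rotvec(p['attitude']).as_matrix();o=np.array(p['xyz'])
def ray(uv,z):
    uv=np.atleast_2d(uv).astype(float);r=np.c_[(uv[:,0]-K[0,2])/K[0,0],-(uv[:,1]-K[1,2])/K[1,1],-np.ones(len(uv))]@A.T
    return o+r*((z-o[2])/r[:,2])[:,None]
q=np.array([(130,87),(258,103),(120,132),(238,148),(100,402),(195,415),(147,130),(236,148)])/6.+[339.6,159.6]
W=ray(q,.056);print(W)
nose=(W[0]+W[1])/2;rear=(W[4]+W[5])/2
dx=nose-rear;print('len',np.linalg.norm(dx),'yaw',np.degrees(np.arctan2(dx[1],dx[0])),'nose w',np.linalg.norm(W[0]-W[1]),'head w',np.linalg.norm(W[4]-W[5]))
ux=dx/np.linalg.norm(dx);mid=(nose+rear)/2;print('origin',mid-ux*.002,'grip',mid+ux*.012)
P=pts('top');v,u=np.mgrid[0:400,0:640]
# head side yaw from depth: head-top points
sub=np.zeros(d.shape,bool);sub[165:245,345:418]=1
m=sub&(P[...,2]>.047)&(P[...,2]<.07)
Q=P[m][:,:2];uy=np.array([-ux[1],ux[0]]);rel=Q-mid[:2];a=rel@ux[:2];b=rel@uy
for lo in np.arange(-.07,.08,.02):
    k=(a>lo)&(a<lo+.02);print(round(lo,3),b[k].min(),b[k].max())
print('a range',a.min(),a.max())
# lid
s2=np.zeros(d.shape,bool);s2[158:264,136:182]=1
L=P[s2&(P[...,2]>.11)&(P[...,2]<.33)&(d>.5)]
n=np.array([.145,-.98,.14]);c=np.array([.4717,.2232,.1894])
for _ in range(5):
    k=abs((L-c)@n)<.005;c=L[k].mean(0);n=np.linalg.svd(L[k]-c,full_matrices=0)[2][2];n*=-np.sign(n[1])
print('lid',k.sum(),len(L),c,n,L[k].min(0),L[k].max(0))
lab=s2&(im.min(2)>150)&(v>185)&(v<235)&(u>155)&(u<178);vv,uu=np.nonzero(lab);print('lab px',uu.min(),uu.max(),vv.min(),vv.max())
g=cv2.minAreaRect(np.c_[uu,vv].astype(np.float32));print(g)
r=np.array([(g[0][0]-K[0,2])/K[0,0],-(g[0][1]-K[1,2])/K[1,1],-1])@A.T
print('label',o+r*((c-o)@n)/(r@n))
E
python3 m2.py
```

```text
[[ 0.571  -0.2473  0.056 ]
 [ 0.5634 -0.304   0.056 ]
 [ 0.551  -0.2425  0.056 ]
 [ 0.5434 -0.2947  0.056 ]
 [ 0.4318 -0.2317  0.056 ]
 [ 0.4257 -0.2734  0.056 ]
 [ 0.5518 -0.2545  0.056 ]
 [ 0.5434 -0.2938  0.056 ]]
len 0.14040997376022055 yaw -9.483649701235006 nose w 0.05723949580618304 head w 0.042099296285936734
origin [ 0.496  -0.2638  0.056 ] grip [ 0.5098 -0.2661  0.056 ]
-0.07 -0.11857483256512222 0.020365063313493508
-0.05 -0.11796820770941735 0.020987006881301857
-0.03 -0.02496715616044509 0.020961414966617832
-0.01 -0.024997375495379778 0.021643629316799376
0.01 -0.024082764082361964 0.021691601262218564
0.03 -0.024059717129197786 0.02170420533124236
0.05 -0.030187504434075613 0.02948377462623935
0.07 -0.029582716909184743 0.02397425611380031
a range -0.07750050686310482 0.07267050930950887
lid 4111 4140 [0.4731 0.2293 0.2138] [ 0.1452 -0.9742  0.1728] [0.3467 0.1995 0.1101] [0.6007 0.2608 0.308 ]
lab px 158 162 196 228
((159.87692260742188, 212.01541137695312), (32.24903106689453, 0.24806945025920868), 82.87498474121094)
label [0.4663 0.2289 0.2177]
```

Run:
```python
from h import *
im=pickle.load(open('top.pkl','rb'))[1]
a=cv2.resize(im[185:237,140:195],None,fx=10,fy=10,interpolation=2);cv2.imwrite('pics/l.png',a[:,:,::-1])
s=get_state();r=R.from_rotvec(s['ee_rot']).as_matrix();print(r)
# desired grasp rotation: scanner yaw -9deg, tool z=-z, tool y=-scanner y
y=np.radians(-9);sx=np.array([np.cos(y),np.sin(y),0]);sy=np.array([-sx[1],sx[0],0])
T=np.c_[np.cross(-sy,[0,0,-1]),-sy,[0,0,-1]];print(T)
print((R.from_matrix(T)*R.from_matrix(r).inv()).as_rotvec(), s['eef_pos'])
```

```text
[[ 9.17993633e-01  3.96594407e-01 -7.52592570e-04]
 [ 3.96595117e-01 -9.17991710e-01  1.87987409e-03]
 [ 5.46738074e-05 -2.02418698e-03 -9.99997950e-01]]
[[ 0.98768834 -0.15643447  0.        ]
 [-0.15643447 -0.98768834  0.        ]
 [ 0.         -0.         -1.        ]]
[-2.04218341e-03 -2.01517248e-04 -5.64884306e-01] [ 0.26745013 -0.61904172  0.23008057]
```

View pics/l.png

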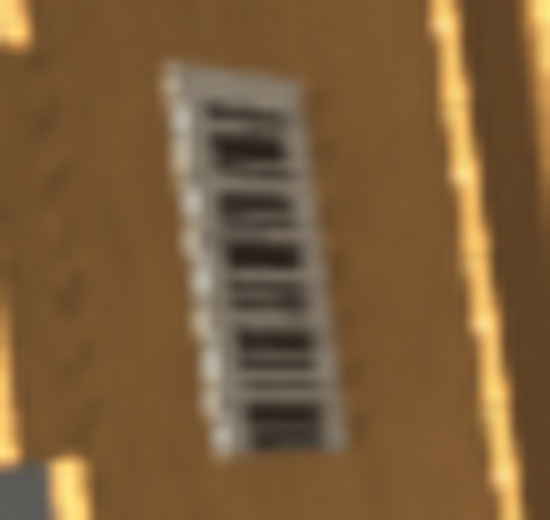

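The label's corners in the crop are (165,65), (300,82), (345,450) and (215,460), so its centre is at about pixel (165.1,210.9). I'll move above the scanner now and check the label's ray later.

play_rows:
  moves:
    - [1,0.06,0.09,-0.01,0,0,-0.3]
    - [1,0.12,0.18,-0.02,0,0,-0.6]
    - [1,0.18,0.27,-0.03,0,0,-0.9]
    - [1,0.243,0.351,-0.06,0,0,-1]
    - [1,0.243,0.351,-0.09,0,0,-1]
    - [1,0.243,0.351,-0.09,0,0,-1]
    - [1,0.243,0.351,-0.09,0,0,-1]
    - [1,0.243,0.351,-0.09,0,0,-1]
    - [1,0.243,0.351,-0.09,0,0,-1]
    - [1,0.243,0.351,-0.09,0,0,-1]
    - [1,0.243,0.351,-0.09,0,0,-1]
  newtons: 50

```text
time: 1.48
eef_pos: [0.5104, -0.2701, 0.142]
ee_rot: [3.137, -0.148, 0.002]
ft_force: [0.4, 0.2, 0.2]
opening: 1.003
finger_force: 0.0
```

```bash
cat >> m2.py <<'E'
r=np.array([(165.1-K[0,2])/K[0,0],-(210.9-K[1,2])/K[1,1],-1])@A.T
print('LABEL',o+r*((c-o)@n)/(r@n))
E
python3 m2.py | tail -1
python3 - <<'E'
from h import *
np.set_printoptions(precision=4,suppress=True)
s,im,d,p=snap('wrist')
cv2.imwrite('pics/w1.png',im[:,:,::-1])
print(s['eef_pos'],R.from_rotvec(s['ee_rot']).as_matrix(),s['joints'])
P=pts('wrist');q=P.reshape(-1,3);k=(q[:,2]>.045)&(q[:,2]<.065)&(abs(q[:,0]-.5)<.1)&(q[:,1]<-.22)&(q[:,1]>-.32)&(d.reshape(-1)>.05)
Q=q[k];print(len(Q),Q.mean(0))
for lo in np.arange(.43,.57,.02):
    m=(Q[:,0]>lo)&(Q[:,0]<lo+.02)
    if m.any():print(round(lo,2),m.sum(),Q[m][:,1].min(),Q[m][:,1].max(),np.median(Q[m][:,2]))
E
```

```text
LABEL [0.4701 0.2252 0.1932]
[ 0.5104 -0.2701  0.142 ] [[ 0.9956 -0.0942  0.0009]
 [-0.0942 -0.9956 -0.0007]
 [ 0.001   0.0006 -1.    ]] [-0.5298  0.1526  1.9091 -0.0002  1.0787  1.1354]
13443 [ 0.5005 -0.2705  0.0553]
0.43 2226 -0.31999244411879907 -0.23224920254929973 0.05504222829830233
0.45 1928 -0.31992002843352274 -0.2338353210642189 0.05652862985856137
0.47 1439 -0.2859654373441604 -0.2372536756718543 0.05692355559324791
0.49 1551 -0.28899722565369423 -0.24082573181711314 0.05695697920918036
0.51 1654 -0.2918516401867174 -0.243069206283931 0.05699805861036187
0.53 1828 -0.3013449165349811 -0.24628571104496158 0.056993853993081565
0.55 2362 -0.30381860164700414 -0.2433349007084698 0.056980951293789814
```

View pics/w1.png

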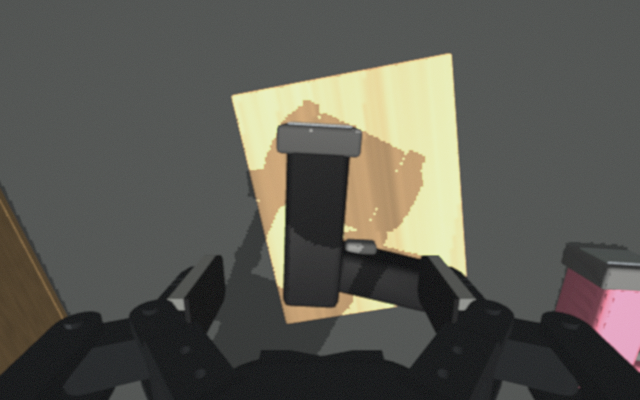

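The wrist view confirms the scanner lying flat at pixels (285–350, 125–305), at yaw about -8.8° with the grip point at (0.510, -0.266). It is well between the open fingers, so I'll descend and grip.

play_rows:
  moves:
    - [1,0,0.002,-0.03,0,0,-0.06]
    - [1,0,0.004,-0.06,0,0,-0.12]
    - [1,0,0.004,-0.09,0,0,-0.12]
    - [1,0,0.004,-0.11,0,0,-0.12]
    - [1,0,0.004,-0.12,0,0,-0.12]
    - [1,0,0.004,-0.127,0,0,-0.12]
    - [1,0,0.004,-0.127,0,0,-0.12]
    - [1,0,0.004,-0.127,0,0,-0.12]

```text
time: 2.52
eef_pos: [0.5114, -0.265, 0.0152]
ee_rot: [3.132, -0.239, 0.002]
ft_force: [1.0, -0.0, 0.2]
opening: 0.998
finger_force: 0.0
```

play_rows:
  moves:
    - [0.4,0,0,0,0,0,0]
    - [0.2,0,0,0,0,0,0]
    - [0,0,0,0,0,0,0]
    - [-0.3,0,0,0,0,0,0]
    - [-1,0,0,0,0,0,0]
    - [-1,0,0,0,0,0,0]
    - [-1,0,0,0,0,0,0]
    - [-1,0,0,0,0,0,0]
    - [-1,0,0,0,0,0,0]
  newtons: 50

```text
time: 3.65
eef_pos: [0.5112, -0.265, 0.0149]
ee_rot: [3.132, -0.239, 0.002]
ft_force: [-0.4, 0.2, 6.6]
opening: 0.537
finger_force: 52.7
```

play_rows:
  moves:
    - [-1,0,0,0.01,0,0,0]
    - [-1,0,0,0.03,0,0,0]
    - [-1,0,0,0.06,0,0,0]
    - [-1,0,0,0.1,0,0,0]
    - [-1,0,0,0.14,0,0,0]
    - [-1,0,0,0.18,0,0,0]
    - [-1,0,0,0.22,0,0,0]
    - [-1,0,0,0.22,0,0,0]
    - [-1,0,0,0.22,0,0,0]

```text
time: 4.78
eef_pos: [0.5101, -0.2643, 0.234]
ee_rot: [-3.132, 0.239, 0.001]
ft_force: [-1.1, 0.6, -1.9]
opening: 0.536
finger_force: 52.2
```

```bash
cat > m3.py <<'E'
from h import *
np.set_printoptions(precision=4,suppress=True)
# nose in old wrist picture, along scanner x from grip TCP
P=pts('wrist').reshape(-1,3);y=np.radians(-8.8);ux=np.array([np.cos(y),np.sin(y)]);uy=np.array([-ux[1],ux[0]])
rel=P[:,:2]-[.5112,-.265];a=rel@ux;b=rel@uy
k=(P[:,2]>.045)&(P[:,2]<.065)&(abs(b)<.02);print('nose ahead',np.percentile(a[k],[0,.5,99.5,100]))
s=get_state();Rt=R.from_rotvec(s['ee_rot']).as_matrix();print(s['eef_pos'],s['ft_force'],s['opening'])
# grasp: in tool coords, scanner x ~ tool x, window offset
sx_t=np.array([1,0,0]);wo=np.array([.0605,0,-.0160])
n=np.array([.1452,-.9742,.1728]);n/=np.linalg.norm(n);lab=np.array([.4706,.2255,.191])
X=-n;Z=np.array([0,0,-1.])-X*(-X[2]);Z/=np.linalg.norm(Z);T=np.c_[X,np.cross(Z,X),Z]
tcp=lab+.1*n-T@wo;print('target',tcp);print(T)
dr=(R.from_matrix(T)*R.from_matrix(Rt).inv()).as_rotvec();print('turn',dr,dr/.5,'shift',tcp-s['eef_pos'])
E
python3 m3.py
```

```text
nose ahead [-0.0834 -0.0817  0.0602  0.0608]
[ 0.5101 -0.2643  0.234 ] [-1.0577  0.5611 -1.852 ] 0.5355309984586314
target [0.4943 0.0664 0.203 ]
[[-0.1452  0.9891  0.0255]
 [ 0.9742  0.1474 -0.1709]
 [-0.1728  0.     -0.985 ]]
turn [-0.1421  0.1423  1.8657] [-0.2842  0.2846  3.7314] shift [-0.0158  0.3307 -0.031 ]
```

play_rows:
  moves:
    - [-1,0,0.01,0,0,0,0.15]
    - [-1,0,0.03,0,0,0,0.35]
    - [-1,0,0.05,0,0,0,0.6]
    - [-1,0,0.07,0,0,0,0.8]
    - [-1,0,0.09,0,0,0,1]

```text
time: 5.4
eef_pos: [0.509, -0.1734, 0.2315]
ee_rot: [-3.091, -0.548, 0.007]
ft_force: [0.0, -0.5, -1.8]
opening: 0.529
finger_force: 52.0
```

play_rows:
  moves:
    - [-1,0,0.02,0,0,0,0.25]
    - [-1,0,0.04,0,0,0,0.5]
    - [-1,0,0.06,0,0,0,0.75]
    - [-1,0,0.08,0,0,0,1]

```text
time: 5.9
eef_pos: [0.5089, -0.0936, 0.2316]
ee_rot: [-2.858, -1.297, 0.006]
ft_force: [0.1, 0.3, -2.0]
opening: 0.535
finger_force: 52.0
```

play_rows:
  moves:
    - [-1,0,0.02,0,0,0,0.25]
    - [-1,0,0.04,0,0,0,0.5]
    - [-1,0,0.06,0,0,0,0.75]
    - [-1,0,0.07,0,0,0,1]
    - [-1,0,0.07,0,0,0,1]
    - [-1,0,0.07,0,0,0,1]

```text
time: 6.65
eef_pos: [0.5099, -0.0249, 0.2329]
ee_rot: [-2.456, -1.957, 0.003]
ft_force: [0.4, -0.7, -1.8]
opening: 0.534
finger_force: 52.0
```

```bash
python3 m3.py|tail -1
```

```text
turn [-0.174   0.0043  0.3722] [-0.3481  0.0085  0.7444] shift [-0.0155  0.0913 -0.03  ]
```

play_rows:
  moves:
    - [-1,-0.002,0.015,-0.005,-0.05,0,0.15]
    - [-1,-0.005,0.035,-0.01,-0.12,0,0.3]
    - [-1,-0.008,0.055,-0.016,-0.2,0.004,0.45]
    - [-1,-0.012,0.075,-0.023,-0.28,0.007,0.6]
    - [-1,-0.0155,0.091,-0.03,-0.348,0.0085,0.744]
    - [-1,-0.0155,0.091,-0.03,-0.348,0.0085,0.744]
    - [-1,-0.0155,0.091,-0.03,-0.348,0.0085,0.744]
    - [-1,-0.0155,0.091,-0.03,-0.348,0.0085,0.744]

```text
time: 7.65
eef_pos: [0.4956, 0.0655, 0.2047]
ee_rot: [1.962, 2.275, -0.167]
ft_force: [-0.7, 0.3, -1.9]
opening: 0.534
finger_force: 52.0
```

```bash
python3 m3.py|tail -1
python3 - <<'E'
from h import *
s,im,d,p=snap('wrist'); s2,im2,_,_=snap('top')
cv2.imwrite('pics/w2.png',np.vstack([cv2.resize(im,(480,300)),cv2.resize(im2[120:290,100:380],(480,291))])[:,:,::-1])
E
```

```text
turn [-0.0011  0.0028  0.0001] [-0.0022  0.0056  0.0001] shift [-0.0013  0.0009 -0.0017]
```

View pics/w2.png

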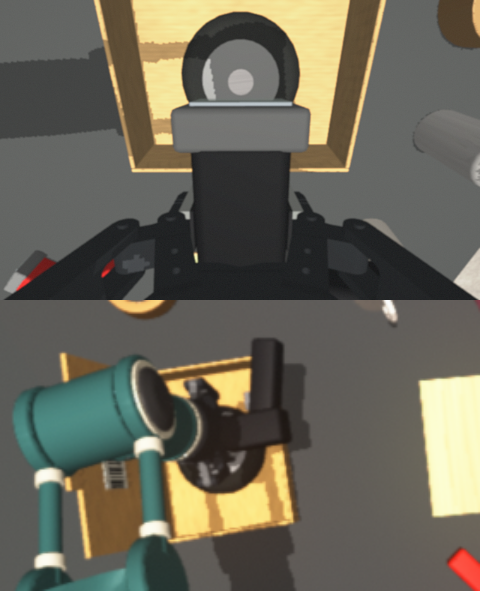

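Run:
```python
from h import *
np.set_printoptions(precision=4,suppress=True)
s,im,d,p=pickle.load(open('wrist.pkl','rb'));P=pts('wrist')
T=(P-s['eef_pos'])@R.from_rotvec(s['ee_rot']).as_matrix()
v,u=np.mgrid[0:400,0:640]
m=(v>140)&(v<330)&(u>220)&(u<420)&(abs(T[...,2]+.041)<.012)
Q=T[m];c=Q.mean(0);n=np.linalg.svd(Q-c,full_matrices=0)[2][2];print(len(Q),c,n)
for lo in np.arange(-.01,.065,.01):
    k=(Q[:,0]>lo)&(Q[:,0]<lo+.01)
    if k.any():print(round(lo,3),Q[k][:,1].min(),Q[k][:,1].max(),np.median(Q[k][:,2]))
print(np.percentile(Q[:,0],[99.5,100]))
# lid plane in fresh top picture
P=pts('top');L=P[158:264,136:176].reshape(-1,3)
n=np.array([.1452,-.9742,.1728]);c=np.array([.4731,.2293,.2138])
for _ in range(5):
    k=abs((L-c)@n)<.005;k&=L[:,2]>.1;c=L[k].mean(0);n=np.linalg.svd(L[k]-c,full_matrices=0)[2][2];n*=-np.sign(n[1])
print('lid',k.sum(),c,n)
# scene camera view of outer face unavailable
```

```text
29683 [ 0.029   0.0002 -0.0419] [ 0.0026  0.0009 -1.    ]
-0.01 -0.024075774313728007 0.02486488420876602 -0.04201622917770505
0.0 -0.03614126074243559 0.0367838413808071 -0.04201841201970742
0.01 -0.03421292733627323 0.033663236477727156 -0.04221177538609948
0.02 -0.0227655830006414 0.023398511345790064 -0.04213249214733554
0.03 -0.027795918719367544 0.028357468562018224 -0.04209593877397995
0.04 -0.029830214885683475 0.03037119848625634 -0.04220080541170991
0.05 -0.029579822434372842 0.030087651680373997 -0.041958962280840464
[0.0589 0.0591]
lid 1586 [0.423  0.2244 0.2291] [ 0.1444 -0.9736  0.1769]
```

The scanner sits square in the grip and the lid's pose is confirmed, so I'll hold here.

play_rows:
  moves:
    - [-1,-0.001,0.001,-0.002,0,0,0]
    - [-1,-0.001,0.001,-0.002,0,0,0]
    - [-1,-0.001,0.001,-0.002,0,0,0]
    - [-1,-0.001,0.001,-0.002,0,0,0]
    - [-1,-0.001,0.001,-0.002,0,0,0]
    - [-1,-0.001,0.001,-0.002,0,0,0]
    - [-1,-0.001,0.001,-0.002,0,0,0]
    - [-1,-0.001,0.001,-0.002,0,0,0]
    - [-1,-0.001,0.001,-0.002,0,0,0]
    - [-1,-0.001,0.001,-0.002,0,0,0]
    - [-1,-0.001,0.001,-0.002,0,0,0]
    - [-1,-0.001,0.001,-0.002,0,0,0]
    - [-1,-0.001,0.001,-0.002,0,0,0]
    - [-1,-0.001,0.001,-0.002,0,0,0]
    - [-1,-0.001,0.001,-0.002,0,0,0]
    - [-1,-0.001,0.001,-0.002,0,0,0]
    - [-1,-0.001,0.001,-0.002,0,0,0]
    - [-1,-0.001,0.001,-0.002,0,0,0]
    - [-1,-0.001,0.001,-0.002,0,0,0]
    - [-1,-0.001,0.001,-0.002,0,0,0]

```text
time: 10.25
eef_pos: [0.4942, 0.0674, 0.2023]
ee_rot: [1.959, 2.278, -0.168]
ft_force: [-0.8, 0.0, -1.8]
opening: 0.534
finger_force: 52.0
```

play_rows:
  moves:
    - [-1,0,0,0,0,0,0]
    - [-1,0,0,0,0,0,0]
    - [-1,0,0,0,0,0,0]
    - [-1,0,0,0,0,0,0]
    - [-1,0,0,0,0,0,0]
    - [-1,0,0,0,0,0,0]

```text
time: 11.0
eef_pos: [0.4942, 0.0673, 0.2023]
ee_rot: [1.959, 2.278, -0.168]
ft_force: [0.3, 0.1, -1.8]
opening: 0.538
finger_force: 52.0
```

play_rows:
  moves:
    - [-1,0.002,-0.015,0.005,0.05,0,-0.15]
    - [-1,0.005,-0.035,0.01,0.12,0,-0.3]
    - [-1,0.008,-0.055,0.016,0.2,-0.004,-0.45]
    - [-1,0.012,-0.075,0.023,0.28,-0.007,-0.6]
    - [-1,0.0165,-0.092,0.032,0.348,-0.0085,-0.744]
    - [-1,0.0165,-0.092,0.032,0.348,-0.0085,-0.744]

```text
time: 11.75
eef_pos: [0.5115, -0.0262, 0.2352]
ee_rot: [2.456, 1.956, 0.002]
ft_force: [1.0, 0.7, -2.2]
opening: 0.534
finger_force: 52.1
```

play_rows:
  moves:
    - [-1,0,-0.02,0,0,0,-0.25]
    - [-1,0,-0.04,0,0,0,-0.5]
    - [-1,0,-0.06,0,0,0,-0.75]
    - [-1,0,-0.07,0,0,0,-1]

```text
time: 12.25
eef_pos: [0.5103, -0.0946, 0.2337]
ee_rot: [-2.865, -1.288, 0.002]
ft_force: [0.2, -0.2, -1.4]
opening: 0.53
finger_force: 52.2
```

play_rows:
  moves:
    - [-1,0,-0.02,0,0,0,-0.25]
    - [-1,0,-0.04,0,0,0,-0.5]
    - [-1,0,-0.06,0,0,0,-0.75]
    - [-1,0,-0.08,0,0,0,-1]

```text
time: 12.75
eef_pos: [0.5105, -0.1742, 0.2337]
ee_rot: [-3.094, -0.54, 0.001]
ft_force: [0.1, 0.0, -1.0]
opening: 0.537
finger_force: 52.1
```

play_rows:
  moves:
    - [-1,0,-0.02,0,0,0,-0.25]
    - [-1,0,-0.04,0,0,0,-0.5]
    - [-1,0,-0.06,0,0,0,-0.75]
    - [-1,0,-0.09,0,0,0,-1]
    - [-1,0,-0.09,0,0,0,-1]
    - [-1,0,-0.09,0,0,0,-1]

```text
time: 13.5
eef_pos: [0.5106, -0.2636, 0.2337]
ee_rot: [-3.132, 0.236, 0.002]
ft_force: [0.7, -0.0, -2.3]
opening: 0.532
finger_force: 52.1
```

Run:
```python
from h import *
s=get_state();G=R.from_rotvec([3.132,-.239,.002]);print(np.round(s['eef_pos'],4),s['ft_force'],s['opening'],(G*R.from_rotvec(s['ee_rot']).inv()).as_rotvec()/.5, np.array([.5112,-.265,.0149])-s['eef_pos'])
```

```text
[ 0.5106 -0.2636  0.2337] [ 0.72285663 -0.03964323 -2.29613149] 0.5320071867441524 [-0.00305683 -0.00426321 -0.00393969] [ 0.00059679 -0.00140009 -0.21882389]
```

play_rows:
  moves:
    - [-1,0,-0.001,-0.04,0,0,0]
    - [-1,0,-0.001,-0.08,0,0,0]
    - [-1,0,-0.001,-0.12,0,0,0]
    - [-1,0,-0.001,-0.16,0,0,0]
    - [-1,0,-0.001,-0.19,0,0,0]
    - [-1,0,-0.001,-0.205,0,0,0]
    - [-1,0,-0.001,-0.21,0,0,0]
    - [-1,0,-0.001,-0.213,0,0,0]
    - [-1,0,-0.001,-0.216,0,0,0]
    - [-1,0,-0.001,-0.216,0,0,0]
    - [-1,0,-0.001,-0.216,0,0,0]

```text
time: 14.88
eef_pos: [0.511, -0.2659, 0.0188]
ee_rot: [3.132, -0.239, 0.001]
ft_force: [0.3, 0.9, -1.8]
opening: 0.532
finger_force: 52.1
```

play_rows:
  moves:
    - [-1,0,0,-0.001,0,0,0]
    - [-1,0,0,-0.002,0,0,0]
    - [-1,0,0,-0.002,0,0,0]
    - [-1,0,0,-0.002,0,0,0]

```text
time: 15.38
eef_pos: [0.5107, -0.2656, 0.0162]
ee_rot: [-3.132, 0.239, 0.0]
ft_force: [-0.4, 0.6, -2.5]
opening: 0.534
finger_force: 52.1
```

play_rows:
  moves:
    - [-1,0,0,-0.001,0,0,0]
    - [-1,0,0,-0.0015,0,0,0]
    - [-1,0,0,-0.0015,0,0,0]
    - [-1,0,0,-0.0015,0,0,0]

```text
time: 15.88
eef_pos: [0.5107, -0.2656, 0.0149]
ee_rot: [-3.132, 0.239, -0.0]
ft_force: [-0.0, 0.2, -0.2]
opening: 0.535
finger_force: 52.1
```

play_rows:
  moves:
    - [-1,0,0,-0.0005,0,0,0]
    - [-1,0,0,-0.001,0,0,0]
    - [-1,0,0,-0.001,0,0,0]

```text
time: 16.25
eef_pos: [0.5107, -0.2656, 0.0149]
ee_rot: [-3.132, 0.239, 0.0]
ft_force: [-4.2, 2.2, 7.7]
opening: 0.529
finger_force: 53.3
```

play_rows:
  moves:
    - [0.15,0,0,0,0,0,0]
    - [0.25,0,0,0,0,0,0]
    - [0.4,0,0,0,0,0,0]
    - [0.7,0,0,0,0,0,0]
    - [1,0,0,0,0,0,0]
    - [1,0,0,0,0,0,0]
    - [1,0,0,0,0,0,0]
    - [1,0,0,0.02,0,0,0]
    - [1,0,0,0.06,0,0,0]
    - [1,0,0,0.11,0,0,0]
    - [1,0,0,0.17,0,0,0]
    - [1,0,0,0.23,0,0,0]
    - [1,0,0,0.29,0,0,0]
    - [1,0,0,0.35,0,0,0]
    - [1,0,0,0.4,0,0,0]
    - [1,0,0,0.4,0,0,0]

```text
time: 18.25
eef_pos: [0.5121, -0.2664, 0.4221]
ee_rot: [3.127, -0.238, 0.018]
ft_force: [-0.0, 0.1, 0.5]
opening: 1.006
finger_force: 0.0
```

Run:
```python
from h import *
np.set_printoptions(precision=4,suppress=True)
s,im,d,p=snap('wrist');print(s['eef_pos'],s['ee_rot'],s['joints'],s['ft_force'])
P=pts('wrist').reshape(-1,3);q=P[(abs(P[:,0]-.52)<.015)&(abs(P[:,1]+.267)<.015)];print(np.percentile(q[:,2],[5,50,95]))
k=(P[:,2]>.035)&(P[:,2]<.07)&(abs(P[:,0]-.5)<.11)&(abs(P[:,1]+.3)<.09);Q=P[k];print(Q.min(0),Q.max(0),np.linalg.svd(Q[Q[:,2]>.05]-Q[Q[:,2]>.05].mean(0),full_matrices=0)[2][2])
# lid push path: hinge h, carton yaw 8.45; tip radius .185, offset .012
a=np.radians(8.45);cx=np.array([-np.sin(a),np.cos(a),0]);h=np.array([.474,.2075,.0805]);z=np.array([0,0,1.])
for th in [1.9,1.746,1.57,1.4,1.2,1.0,.8,.6,.4,.2,0]:
    u=-np.cos(th)*cx+np.sin(th)*z;nn=np.sin(th)*cx+np.cos(th)*z
    print(th,h+.185*u+.006*nn,'edge',h+.2*u+.006*nn)
```

```text
[ 0.5121 -0.2664  0.4221] [ 3.127  -0.2384  0.0181] [-0.5229  0.0119  1.5458  0.      1.5712  1.2001] [-0.0299  0.1277  0.4553]
[0.059  0.506  0.5186]
[ 0.4047 -0.3742  0.035 ] [ 0.5732 -0.2329  0.0603] [-0.0028  0.0011  1.    ]
1.9 [0.4644 0.2723 0.2536] edge [0.4637 0.2771 0.2678]
1.746 [0.4684 0.2452 0.2616] edge [0.468  0.2478 0.2764]
1.57 [0.4731 0.2133 0.2655] edge [0.4731 0.2133 0.2805]
1.4 [0.4778 0.1822 0.2638] edge [0.4781 0.1797 0.2786]
1.2 [0.483  0.1467 0.2551] edge [0.4838 0.1413 0.2691]
1.0 [0.4879 0.1136 0.2394] edge [0.4891 0.1056 0.252 ]
0.8 [0.4923 0.0843 0.2174] edge [0.4938 0.0739 0.2282]
0.6 [0.4959 0.0598 0.1899] edge [0.4978 0.0476 0.1984]
0.4 [0.4987 0.0413 0.1581] edge [0.5007 0.0276 0.1639]
0.2 [0.5005 0.0293 0.1231] edge [0.5026 0.0148 0.1261]
0 [0.5012 0.0245 0.0865] edge [0.5034 0.0097 0.0865]
```

The scanner is down flat, with its top normal vertical, and released. Next I'll swing over, with fingers shut, to behind the lid.

play_rows:
  moves:
    - [0,-0.005,0.05,0,0,0,0.3]
    - [-1,-0.01,0.1,0,0,0,0.6]
    - [-1,-0.01,0.15,0,0,0,0.9]
    - [-1,-0.01,0.17,0,0,0,1]

```text
time: 18.8
eef_pos: [0.4994, -0.093, 0.4125]
ee_rot: [-3.091, -0.551, 0.003]
ft_force: [-0.4, 0.1, -0.7]
opening: 0.145
finger_force: 0.0
```

play_rows:
  moves:
    - [-1,-0.005,0.05,0,0,0,0.3]
    - [-1,-0.01,0.1,0,0,0,0.6]
    - [-1,-0.01,0.15,0,0,0,0.9]
    - [-1,-0.01,0.17,0,0,0,1]

```text
time: 19.3
eef_pos: [0.4893, 0.0767, 0.4123]
ee_rot: [-2.859, -1.299, 0.004]
ft_force: [-0.0, 0.3, -0.2]
opening: -0.002
finger_force: 0.0
```

play_rows:
  moves:
    - [-1,-0.005,0.05,0,0,0,0.3]
    - [-1,-0.01,0.1,0,0,0,0.6]
    - [-1,-0.01,0.15,0,0,0,0.9]
    - [-1,-0.01,0.17,0,0,0,1]
    - [-1,-0.01,0.17,0,0,0,1]

```text
time: 19.92
eef_pos: [0.48, 0.2448, 0.4124]
ee_rot: [-2.454, -1.962, 0.004]
ft_force: [-0.2, 0.5, -0.0]
opening: 0.001
finger_force: 0.0
```

```bash
cat > m4.py <<'E'
from h import *
np.set_printoptions(precision=4,suppress=True)
s=get_state();a=np.radians(98.45);X=np.array([np.cos(a),np.sin(a),0]);Z=np.array([0,0,-1.]);T=R.from_matrix(np.c_[X,np.cross(Z,X),Z])
print((T*R.from_rotvec(s['ee_rot']).inv()).as_rotvec()/.5,s['eef_pos'],s['joints'],s['ft_force'])
E
python3 m4.py
```

```text
[ 0.0041 -0.0039  0.7388] [0.48   0.2448 0.4124] [ 0.4256 -0.0527  1.6262 -0.0005  1.5708  0.6476] [-0.1925  0.5441 -0.0271]
```

play_rows:
  moves:
    - [-1,-0.006,0.03,0,0,0,0.25]
    - [-1,-0.012,0.06,0,0,0,0.5]
    - [-1,-0.018,0.062,0,0,0,0.739]
    - [-1,-0.018,0.062,0,0,0,0.739]
    - [-1,-0.018,0.062,-0.04,0,0,0.739]
    - [-1,-0.018,0.062,-0.08,0,0,0.739]
    - [-1,-0.018,0.062,-0.12,0,0,0.739]
    - [-1,-0.018,0.062,-0.15,0,0,0.739]
    - [-1,-0.018,0.062,-0.15,0,0,0.739]
    - [-1,-0.018,0.062,-0.15,0,0,0.739]

```text
time: 21.18
eef_pos: [0.4637, 0.3059, 0.2653]
ee_rot: [2.055, 2.375, 0.003]
ft_force: [0.3, 0.5, 1.5]
opening: -0.005
finger_force: 0.0
```

```bash
python3 m4.py
python3 - <<'E'
from h import *
s,im,d,p=snap('scene');cv2.imwrite('pics/s2.png',cv2.resize(im[60:340,200:640],None,fx=1.7,fy=1.7)[:,:,::-1])
E
```

```text
[-0.0014  0.0034  0.0067] [0.4637 0.3059 0.2653] [ 0.5385  0.0167  1.8212 -0.0003  1.3019  0.3945] [0.302  0.451  1.4671]
```

View pics/s2.png

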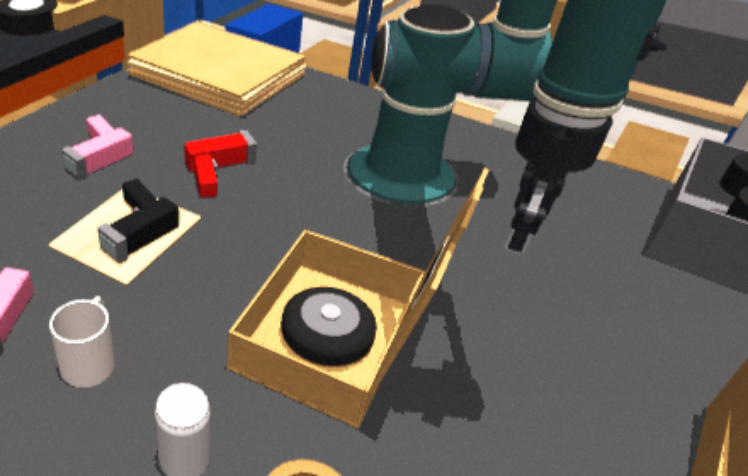

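The scanner lies on its board, and the shut gripper is behind the lid at about (520,240) in the crop. Starting the push.

play_rows:
  moves:
    - [-1,0.001,-0.01,0,0,0,0]
    - [-1,0.002,-0.02,0,0,0,0]
    - [-1,0.003,-0.03,0,0,0,0]
    - [-1,0.004,-0.038,0,0,0,0]
    - [-1,0.004,-0.046,0,0,0,0]
    - [-1,0.005,-0.054,0,0,0,0]
    - [-1,0.006,-0.061,0,0,0,0]
    - [-1,0.007,-0.068,0,0,0,0]
    - [-1,0.007,-0.075,0,0,0,0]
    - [-1,0.008,-0.082,0,0,0,0]

```text
time: 22.48
eef_pos: [0.4721, 0.2248, 0.2665]
ee_rot: [2.051, 2.377, 0.007]
ft_force: [-0.6, 1.6, 8.7]
opening: -0.001
finger_force: 1.7
```

play_rows:
  moves:
    - [-1,0.001,-0.008,0,0,0,0]
    - [-1,0.002,-0.016,-0.001,0,0,0]
    - [-1,0.003,-0.024,-0.002,0,0,0]
    - [-1,0.004,-0.031,-0.003,0,0,0]
    - [-1,0.006,-0.039,-0.005,0,0,0]
    - [-1,0.007,-0.047,-0.007,0,0,0]
    - [-1,0.008,-0.055,-0.0085,0,0,0]
    - [-1,0.009,-0.063,-0.011,0,0,0]

```text
time: 23.48
eef_pos: [0.4797, 0.1609, 0.2524]
ee_rot: [-2.053, -2.378, 0.0]
ft_force: [0.5, 1.9, -0.1]
opening: -0.001
finger_force: 0.5
```

play_rows:
  moves:
    - [-1,0.001,-0.009,-0.003,0,0,0]
    - [-1,0.003,-0.018,-0.006,0,0,0]
    - [-1,0.005,-0.027,-0.009,0,0,0]
    - [-1,0.0065,-0.036,-0.013,0,0,0]
    - [-1,0.008,-0.044,-0.018,0,0,0]
    - [-1,0.009,-0.051,-0.023,0,0,0]
    - [-1,0.01,-0.058,-0.029,0,0,0]
    - [-1,0.011,-0.066,-0.035,0,0,0]

```text
time: 24.48
eef_pos: [0.4909, 0.095, 0.2174]
ee_rot: [2.053, 2.378, 0.001]
ft_force: [0.2, 0.8, 0.2]
opening: 0.001
finger_force: 0.4
```

play_rows:
  moves:
    - [-1,0.001,-0.006,-0.006,0,0,0]
    - [-1,0.002,-0.012,-0.013,0,0,0]
    - [-1,0.003,-0.019,-0.02,0,0,0]
    - [-1,0.0035,-0.0245,-0.0275,0,0,0]
    - [-1,0.004,-0.029,-0.035,0,0,0]
    - [-1,0.005,-0.034,-0.043,0,0,0]
    - [-1,0.006,-0.0385,-0.051,0,0,0]
    - [-1,0.0065,-0.043,-0.059,0,0,0]

```text
time: 25.48
eef_pos: [0.4971, 0.0522, 0.1581]
ee_rot: [-2.053, -2.378, -0.0]
ft_force: [-0.1, 0.9, 0.2]
opening: 0.001
finger_force: 0.3
```

play_rows:
  moves:
    - [-1,0.0005,-0.0035,-0.008,0,0,0]
    - [-1,0.001,-0.007,-0.017,0,0,0]
    - [-1,0.0015,-0.0095,-0.026,0,0,0]
    - [-1,0.002,-0.012,-0.035,0,0,0]
    - [-1,0.002,-0.0135,-0.043,0,0,0]
    - [-1,0.0022,-0.015,-0.05,0,0,0]
    - [-1,0.0025,-0.016,-0.056,0,0,0]
    - [-1,0.0025,-0.0165,-0.062,0,0,0]
    - [-1,0.0025,-0.017,-0.067,0,0,0]
    - [-1,0.0025,-0.017,-0.067,0,0,0]

```text
time: 26.72
eef_pos: [0.4993, 0.0353, 0.0913]
ee_rot: [-2.052, -2.378, 0.001]
ft_force: [-0.0, -0.3, 0.1]
opening: -0.002
finger_force: 0.0
```

play_rows:
  moves:
    - [-1,0,0,-0.001,0,0,0]
    - [-1,0,0,-0.002,0,0,0]
    - [-1,0,0,-0.003,0,0,0]
    - [-1,0,0,-0.003,0,0,0]

```text
time: 27.22
eef_pos: [0.4998, 0.0354, 0.0888]
ee_rot: [2.053, 2.378, 0.0]
ft_force: [0.4, 0.4, 1.0]
opening: -0.0
finger_force: 0.0
```

play_rows:
  moves:
    - [-1,0,0,-0.001,0,0,0]
    - [-1,0,0,-0.002,0,0,0]
    - [-1,0,0,-0.002,0,0,0]

```text
time: 27.6
eef_pos: [0.4996, 0.0354, 0.0866]
ee_rot: [-2.053, -2.378, 0.0]
ft_force: [0.2, -0.0, 0.5]
opening: -0.002
finger_force: 0.0
```

play_rows:
  moves:
    - [-1,0,0,-0.0005,0,0,0]
    - [-1,0,0,-0.001,0,0,0]
    - [-1,0,0,-0.0015,0,0,0]
    - [-1,0,0,-0.0015,0,0,0]

```text
time: 28.1
eef_pos: [0.4997, 0.0354, 0.0864]
ee_rot: [-2.053, -2.378, 0.0]
ft_force: [-3.8, 0.5, 8.9]
opening: 0.003
finger_force: 4.4
```

The lid has met its stop at the expected height of 0.0865. One slight press, then retreat and check.

play_rows:
  moves:
    - [-1,0,0,-0.0005,0,0,0]
    - [-1,0,0,-0.001,0,0,0]
    - [-1,0,0,-0.001,0,0,0]

```text
time: 28.48
eef_pos: [0.4998, 0.0354, 0.0863]
ee_rot: [-2.053, -2.378, 0.0]
ft_force: [-6.4, 0.1, 14.8]
opening: -0.0
finger_force: 7.4
```

play_rows:
  moves:
    - [-1,0,0,0.01,0,0,0]
    - [-1,0,0,0.03,0,0,0]
    - [-1,0,0,0.07,0,0,0]
    - [-1,0,0,0.12,0,0,0]
    - [-1,-0.03,0,0.17,0,0,0]
    - [-1,-0.06,0,0.22,0,0,0]
    - [-1,-0.06,0,0.25,0,0,0]
    - [-1,-0.06,0,0.25,0,0,0]
    - [-1,-0.06,0,0.25,0,0,0]

```text
time: 29.6
eef_pos: [0.4393, 0.0354, 0.3331]
ee_rot: [-2.052, -2.377, 0.001]
ft_force: [-0.6, -0.1, 0.3]
opening: -0.001
finger_force: 0.0
```

Run:
```python
from h import *
np.set_printoptions(precision=4,suppress=True)
s,im,d,p=snap('scene');cv2.imwrite('pics/s3.png',im[:,:,::-1]);P=pts('scene').reshape(-1,3)
a=np.radians(8.45);C=np.array([.4886,.109]);r=P[:,:2]-C;u=r@[-np.sin(a),np.cos(a)];v=r@[np.cos(a),np.sin(a)]
for lo in (-.09,-.05,0,.05,.08):
    k=(abs(u-lo)<.01)&(abs(v)<.11)&(P[:,2]<.2);print(lo,k.sum(),np.median(P[k][:,2]))
print(s['ft_force'],s['time'])
```

```text
-0.09 452 0.08492598905721765
-0.05 483 0.0849367874341238
0 520 0.0850658117963412
0.05 556 0.08497558074005651
0.08 580 0.08489815973093934
[-0.6027 -0.0616  0.3354] 29.6
```

View pics/s3.png

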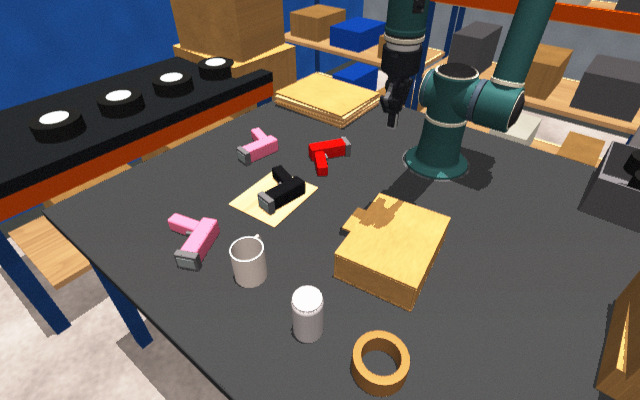

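The lid is level and shut around (390,245), and the scanner is on its board at (282,190). The mug, can and tape have not moved, so I'm handing the job in.

```bash
python3 -c "
from bench import job
print(job.close_job())"
```

```text
the job is handed in; nothing more can be done
None
```

I held the scanner square on the label at about 10 cm for over two seconds, set it back flat on its board and let go, then lowered the lid fully shut; the mug, can and tape roll were not touched, and I handed the job in at about 30 s with no verdict returned.

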